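Lift-test three closed bottles and set the full one in the tray

TASK

One of the three identical closed white bottles with red caps is full of heavy grinding beads, the other two are empty, and only their weight tells which. Lift them to find the full one and stand it upright in the shallow steel tray, ready for the analyser. Leave the two empty bottles standing upright on the worktop, clear of the tray, and set bottles down rather than drop them.

Things in the scene. Friction and masses are not known exactly. Their poses are not given: they have to be found in the camera images.
- bottle_a_center (a point): one of three identical closed white bottles, red screw cap, green band: round body 37 mm across, straight-sided from 5 to 38 mm above its foot, cap 23 mm across, 72 mm tall in all. The point is on its axis, 36 mm above its foot; z to the cap. Loose, upright on the worktop, its axis 85 mm or more from its neighbours'. Full about 380 to 520 g, empty about 50 to 70 g; bears a firm grip
- bottle_b_center (a point): one of three identical closed white bottles, red screw cap, green band: round body 37 mm across, straight-sided from 5 to 38 mm above its foot, cap 23 mm across, 72 mm tall in all. The point is on its axis, 36 mm above its foot; z to the cap. Loose, upright on the worktop, its axis 85 mm or more from its neighbours'. Full about 380 to 520 g, empty about 50 to 70 g; bears a firm grip
- bottle_c_center (a point): one of three identical closed white bottles, red screw cap, green band: round body 37 mm across, straight-sided from 5 to 38 mm above its foot, cap 23 mm across, 72 mm tall in all. The point is on its axis, 36 mm above its foot; z to the cap. Loose, upright on the worktop, its axis 85 mm or more from its neighbours'. Full about 380 to 520 g, empty about 50 to 70 g; bears a firm grip
- tray_in (a point): the shallow open square tray of pale grey steel: 110 x 110 mm outside, 102 x 102 mm inside, rim 14 mm above the worktop, floor about 4 mm above the worktop; fixed. This point is the centre of its inner floor; x and y run along its sides, z up.
Mind the look-alikes: they are no part of the job. Leave any pink or turquoise look-alike of the part that bears bottle_b_center alone.

How it is judged:
By the outcome, as a careful person would: the job done as asked, in the order asked, and still so for the second after the job is handed in, with the robot touching nothing.
It also fails if it takes over 67 s, if anything falls off the work surface, if the arm or the gripper's body presses on something with over 40 N, if the wrist force passes 120 N, or if a joint passes its speed limit or range.

ROBOT

A 7-joint arm with a two-finger parallel gripper is mounted at the origin on a cart in front of the work surface, level with it; the furniture and walls round the work are solid. World frame = base frame: x ahead of the robot, y to its left, z up, the work surface at z = 0. Lengths are in mm, angles in rad, forces in N, time in s.
With the tool pointing down it reaches from about 400 to 900 mm from the base axis. Payload 5.6 kg.
Tool frame: the origin (TCP) lies midway between the tips of the shut fingers; the grasp point (between the pads) lies 19 mm behind it; x points along the fingers, y is the direction in which the jaws open and shut, and the axes are right-handed (so a half turn about x gives the same grasp; the last joint's range is limited). The gripper opens to 92 mm and grips with 3 to 60 N. Pads are 20 mm wide; open, the fingers measure 128 mm over their backs; the gripper's body (75 mm by 189 mm) begins 69 mm behind the grasp point.
Start: joints at [1.189, 0.468, -0.012, 1.603, 0.006, 1.071, -0.056], TCP at [215.99, -613.072, 214.592] pointing down, gripper open.
Joint ranges: [-2.53, 2.53], [-0.31, 2.02], [-1.57, 1.55], [0.28, 2.44], [-1.29, 4.43], [0.15, 1.84], [-2.92, 2.92]. Speed limits (rad/s): [2.57, 2.57, 3.14, 3.14, 3.14, 3.14, 3.14].

INTERFACE

Orientations are given as a rotation vector (axis times angle).
In Python, from cell import robot, grip, kin, viewer gives the robot as it stands. Calls block until the motion is done:
- robot.movep(position, orientation): joint-space move of the TCP to a pose.
- robot.servo_line(position, feed=150, rotation=None): straight line of the TCP; rotation=None keeps the orientation; feed is the mean speed in mm/s.
- robot.goto_joints(angles): joint-space move.
- grip(opening, newtons=None): opening from 0.0 (shut) to 1.0 (fully open); newtons is the grip in N (None keeps the last); returns when the fingers have stopped.
- robot.hold(seconds).
- kin.ik(position, orientation): joint angles nearest the present ones, or None.
- robot.observe(): the state.
- viewer.read_camera(name): name is "scene" or "top" or "wrist"; returns the picture (400x640x3 uint8, red, green, blue); there is no depth.
- viewer.camera_info(name): a dict with "camera_matrix" (3x3 intrinsics, pixels), "k1" (the pictures are not rectified: a ray, as slopes to the right and down, at radius r is drawn at 1 + k1 r^2 times it, then the intrinsics apply), "R" (3x3) and "t" (3): a world point X has camera coordinates R X + t. Camera axes: x right, y down, z forward; pixel columns grow to the right and rows downward; lengths in mm; the calibration is good to about 2 mm. A picture is of the moment at which its call begins: read the wrist's pose just before it. camera_info takes no time and is no camera call; for the wrist camera it gives the pose at the moment of the call.
A pose or a line that the arm cannot do raises robot.IKError and nothing moves.
- robot.job_done(): hands the job in, once; it reports no verdict.
Trained networks look in the newest picture that a camera, given by its name, has taken for a name from the list of things; names that differ only in an ending like _2 or _b are one class to them, and where a whole thing is asked for, a point or a joint stands for the part that bears it (a point fixed in the world has none). Each returns a list of dicts, best first, with "confidence" (0 to 1); they miss things now and then, are a little off and sometimes report something else, mostly with a low value. They report only what shows in the picture. A call takes as long as a camera call. They do not tell look-alikes from the thing itself.
- viewer.silhouettes(name, camera): "mask" (400x640 bool, what is visible of it).
- viewer.pinpoint(name, camera): "at" ([x, y, z] in mm, in the coordinates of the camera as it stood for that picture, good to about 4 mm: a listed point, or the origin of a listed thing).
The state is a dict: "t": time; "joints": joint angles; "joint_velocities": joint speeds; "joint_torque": joint torques, N m; "tcp_pos": TCP position; "tcp_rot": TCP orientation; "contact_force": force on the tool from outside, world axes, zero at the start; "wrist_torque": the same for the moment, N m; "grip_width": opening from 0.0 (shut) to 1.0 (fully open).
Only numpy, scipy, OpenCV 4.12 (cv2) and the standard library are available. Lean on these libraries where they do the work, as an engineer would, in place of code of your own. Each camera call takes 0.05 s, during which the arm holds its last target.

## Working session

There is one attempt and no reset: what is moved stays moved. The work goes in short steps, each a Python script; the robot and the scene stay as the last script left them, time stands still between calls to the robot, and variables do not carry over. Pictures are saved under pics/ and viewed, and the job is handed in when it is done.

```bash
ls; mkdir -p pics
cat > h.py <<'E'
import numpy as np, cv2
from cell import robot, grip, kin, viewer
def save(n,im): cv2.imwrite('pics/'+n,im[:,:,::-1])
def c2w(info,p): return np.array(info['R']).T@(np.array(p)-np.array(info['t']))
E
python3 - <<'E'
from h import *
for c in ['scene','top']:
    im=viewer.read_camera(c); save(c+'0.png',im); i=viewer.camera_info(c)
    for n in ['bottle_a_center','tray_in']:
        for d in viewer.pinpoint(n,c): print(c,n,round(d['confidence'],2),c2w(i,d['at']).round(1))
o=robot.observe();print({k:np.round(v,3) for k,v in o.items()})
E
```

```text
pics
scene bottle_a_center 0.6 [ 519.9 -201.6   32.9]
scene tray_in 0.69 [ 485.7 -383.     4.4]
top bottle_a_center 0.8 [ 516.6 -199.3   32.2]
top tray_in 0.6 [ 486.5 -380.2    2.6]
{'t': np.float64(0.3), 'joints': array([ 1.189,  0.468, -0.012,  1.603,  0.006,  1.071, -0.056]), 'joint_velocities': array([ 0.   , -0.003,  0.001, -0.002, -0.002, -0.   ,  0.   ]), 'joint_torque': array([-0.0000e+00, -5.1991e+01, -1.2000e-02, -2.4360e+01, -5.7000e-02,
        1.5000e-02,  0.0000e+00]), 'tcp_pos': array([ 215.892, -612.908,  214.259]), 'tcp_rot': array([ 2.038,  0.349, -2.038]), 'contact_force': array([-0.148,  0.325,  0.565]), 'wrist_torque': array([ 0.023, -0.006,  0.025]), 'grip_width': np.float64(0.999)}
```

View pics/scene0.png

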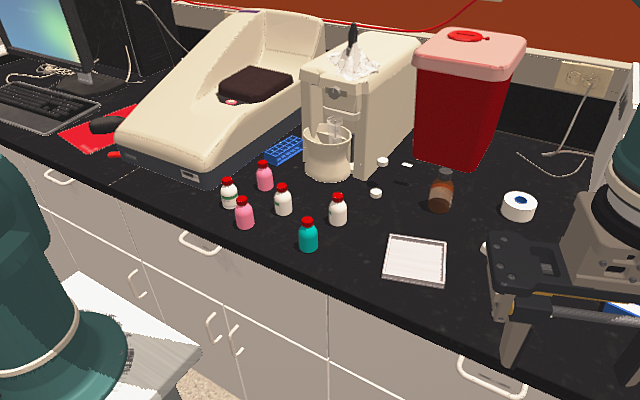

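View pics/top0.png

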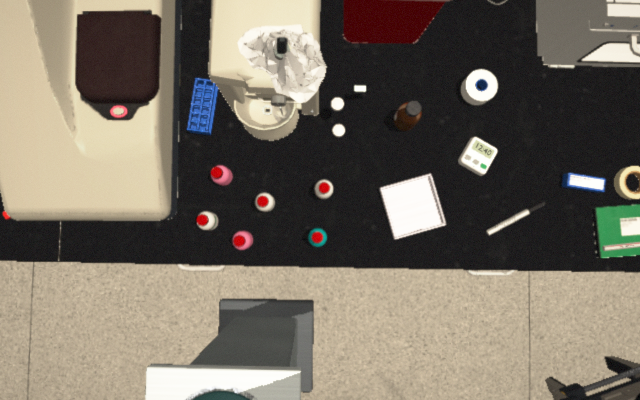

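The top view shows the white bottles at about (207,220), (264,202) and (323,188). The pink ones are at (221,175) and (242,240), the turquoise one at (317,237), and the tray at (412,207), slightly rotated. I'll locate them all from their red caps and find the tray's corners.

```bash
cat >> h.py <<'E'
def ray(info,px):
    K=np.array(info['camera_matrix'],float); R=np.array(info['R']); t=np.array(info['t'])
    u=cv2.undistortPoints(np.array(px,float).reshape(-1,1,2),K,np.array([info['k1'],0,0,0],float)).reshape(-1,2)
    d=np.c_[u,np.ones(len(u))]@R
    return -R.T@t, d
def onplane(info,px,z):
    c,d=ray(info,px); return c+d*((z-c[2])/d[:,2])[:,None]
E
python3 - <<'E'
from h import *
P={}
for cam,box in [('top',(150,150,350,260)),('scene',(200,150,360,260))]:
    im=cv2.imread(f'pics/{cam}0.png'); i=viewer.camera_info(cam)
    h=cv2.cvtColor(im,cv2.COLOR_BGR2HSV)
    m=(((h[...,0]<6)|(h[...,0]>174))&(h[...,1]>200)&(h[...,2]>90)).astype(np.uint8)
    n,l,s,c=cv2.connectedComponentsWithStats(m)
    print(cam,'campos',ray(i,[[0,0]])[0].round())
    for k in range(1,n):
        if s[k,4]>15 and box[0]<c[k][0]<box[2] and box[1]<c[k][1]<box[3]:
            print(c[k].round(1),s[k,4],onplane(i,[c[k]],66).round(1)[0])
    if cam=='top':
        g=((h[...,1]<40)&(h[...,2]>120)).astype(np.uint8); n,l,s,c=cv2.connectedComponentsWithStats(g)
        k=l[207,412]; pts=np.argwhere(l==k)[:,::-1].astype(np.float32)
        r=cv2.minAreaRect(pts); b=cv2.boxPoints(r); w=onplane(i,b,14); print('tray',w.round(1).tolist(),w.mean(0))
        print(np.linalg.norm(w-np.roll(w,1,0),axis=1))
for c in ['scene','top']:
    viewer.read_camera(c); i=viewer.camera_info(c)
    for n in 'abc':
        for d in viewer.pinpoint(f'bottle_{n}_center',c): print(c,n,round(d['confidence'],2),c2w(i,d['at']).round(1))
E
```

```text
top campos [ 434. -188.  972.]
[216.  172.2] 93 [545.3  12.2  66. ]
[323.7 187.4] 70 [ 518.9 -198.7   66. ]
[262.1 201. ] 70 [490.5 -79.4  66. ]
[201.5 219.5] 81 [452.4  37.7  66. ]
[316.7 237. ] 75 [ 422.5 -186.8   66. ]
[238.7 240.5] 86 [413.  -35.9  66. ]
tray [[526.3, -312.9, 14.0], [559.4, -420.5, 14.0], [452.0, -451.7, 14.0], [419.4, -344.7, 14.0]] [ 489.26922765 -382.43884978   14.        ]
[111.52856539 112.58302284 111.84310319 111.78356647]
scene campos [ -85. -535.  579.]
[262.4 163.4] 67 [547.1  13.6  66. ]
[226.7 180.3] 75 [454.2  39.2  66. ]
[281.5 186.8] 74 [492.9 -78.2  66. ]
[337.5 196.4] 76 [ 521.7 -197.    66. ]
[241.9 200. ] 79 [415.2 -35.1  66. ]
[307.1 221. ] 100 [ 424.9 -185.6   66. ]
scene a 0.63 [ 517.3 -201.2   33.8]
scene b 0.77 [456.1  35.8  39.2]
scene b 0.6 [413.2 -36.1  36.4]
scene c 0.84 [490.  -78.6  33.7]
top a 0.72 [ 519.4 -197.8   31.4]
top b 0.89 [452.1  35.5  37.8]
top b 0.74 [541.2  11.2  34.3]
top b 0.74 [ 421.2 -185.    32.3]
top b 0.67 [415.7 -33.4  35.1]
top c 0.53 [492.9 -79.3  33.7]
```

Averaging both cameras gives A (520,-198), C (491.5,-79), B (453,38) and the tray at (488,-382). Next I'll grip and weigh A.

```bash
cat >> h.py <<'E'
from scipy.spatial.transform import Rotation as Rn
B={'A':(520,-198),'B':(453,38),'C':(491.5,-79)}
ANG={'A':100,'B':0,'C':105}
TRAY=(488,-382)
GZ=9
def rv(deg):
    a=np.deg2rad(deg); x=np.array([0,0,-1.]); y=np.array([np.cos(a),np.sin(a),0]); return Rn.from_matrix(np.c_[x,y,np.cross(x,y)]).as_rotvec()
def best(p,deg):
    q=np.array(robot.observe()['joints']); c=[]
    for d in (deg,deg+180):
        s=kin.ik(p,rv(d))
        if s is not None: c.append((np.abs(np.array(s)-q).max(),d))
    return rv(min(c)[1])
def fz(n=6):
    return np.mean([ (robot.hold(0.05),robot.observe()['contact_force'])[1] for _ in range(n)],0)
def stat(m=''):
    o=robot.observe(); print(m,'t',round(float(o['t']),2),'tcp',np.round(o['tcp_pos'],1),'F',np.round(o['contact_force'],2),'w',round(float(o['grip_width'])*92,1))
def pick(k,pos=None,up=30):
    x,y=pos or B[k]
    R=best((x,y,150),ANG[k]); robot.movep((x,y,150),R); stat('above')
    grip(62/92)
    robot.servo_line((x,y,40),feed=200); robot.servo_line((x,y,GZ),feed=80); f0=fz(); stat('down')
    grip(0.0,35); stat('gripped')
    robot.servo_line((x,y,GZ+up),feed=80); robot.hold(0.2); f1=fz(); stat('lifted'); print(k,'dFz',f0,f1,(f1-f0)[2])
    return (f1-f0)[2]
E
python3 - <<'E'
from h import *
pick('A')
i=viewer.camera_info('scene'); save('a1.png',viewer.read_camera('scene'))
E
```

```text
above t 2.58 tcp [ 519.8 -199.4  150.1] F [-0.13 -0.41  1.09] w 92.0
down t 4.72 tcp [ 520.3 -198.1    9.3] F [ 0.19 -0.29 -0.12] w 62.5
gripped t 5.22 tcp [ 520.1 -198.1    9.1] F [-0.21 -0.61  0.63] w 36.4
lifted t 6.25 tcp [ 519.9 -198.    38.8] F [ 0.65 -0.04 -0.94] w 36.0
A dFz [-0.00107567 -0.30394226 -0.19587643] [ 0.17831699 -0.01777549 -0.74865274] -0.5527763096031145
```

View pics/a1.png

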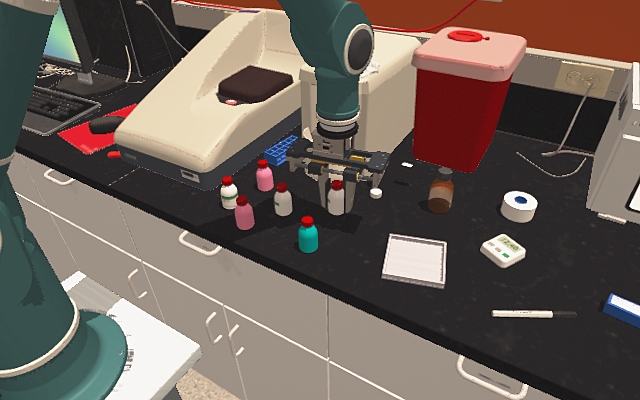

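The picture shows A held between the fingers at about (338,190). It weighs about 0.55 N, so it's empty. I'll set it back down and weigh C.

```bash
cat >> h.py <<'E'
def putback(x,y,z,op=60):
    robot.servo_line((x,y,z+6),feed=80); robot.servo_line((x,y,z+0.3),feed=15); robot.hold(0.2); stat('set')
    grip(op/92); robot.hold(0.1); stat('open'); robot.servo_line((x,y,z+40),feed=80); robot.servo_line((x,y,z+140),feed=200)
E
python3 - <<'E'
from h import *
putback(520,-198,GZ)
pick('C')
save('c1.png',viewer.read_camera('scene'))
E
```

```text
set t 7.48 tcp [ 520.1 -198.     9.4] F [ 0.42  0.25 -1.44] w 35.8
open t 8.12 tcp [ 520.  -198.     9.3] F [0.4  0.68 0.22] w 59.8
above t 9.97 tcp [490.6 -78.1 148.9] F [ 0.31 -0.09 -1.13] w 59.8
down t 11.75 tcp [491.8 -79.1   9.4] F [-0.24 -0.44  0.25] w 62.2
gripped t 12.27 tcp [491.6 -79.1   9. ] F [ 0.31 -1.22  0.65] w 35.5
lifted t 13.29 tcp [491.4 -78.9  38.8] F [-0.4   0.31 -0.81] w 35.7
C dFz [-0.08571181 -0.44788892  0.01960042] [-0.17032904  0.09418569 -0.58542072] -0.6050211370515409
```

View pics/c1.png

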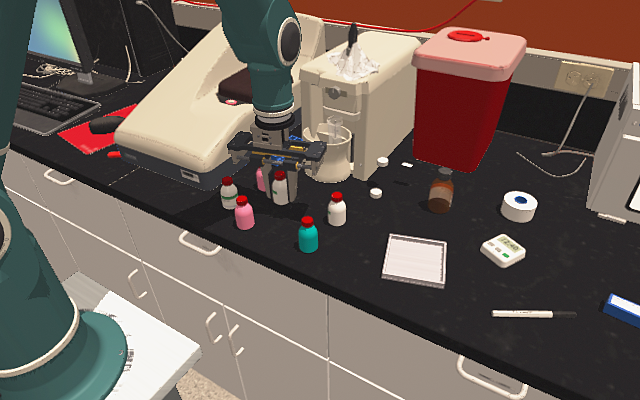

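A is standing at (337,208). C is held at (281,188) and weighs about 0.6 N, so it's empty too. I'll put C back and lift B to confirm it's the full one.

```bash
sed -i 's/grip(0.0,35)/grip(0.0,45)/' h.py
python3 - <<'E'
from h import *
putback(491.5,-79,GZ)
pick('B')
save('b1.png',viewer.read_camera('scene'))
E
```

```text
set t 14.53 tcp [491.6 -79.    9.4] F [-0.12  0.29 -0.39] w 35.2
open t 15.16 tcp [491.5 -79.    9.3] F [0.04 0.08 0.87] w 59.8
above t 17.38 tcp [452.7  37.5 149.1] F [ 1.31  0.01 -0.63] w 60.2
down t 19.16 tcp [453.3  38.    9.3] F [-0.3  -0.12 -0.27] w 62.0
gripped t 19.68 tcp [452.6  38.    9. ] F [-0.77  0.19  3.14] w 35.7
lifted t 20.7 tcp [452.9  38.1  38.9] F [ 0.68 -0.4  -4.98] w 35.5
B dFz [ 0.12604697 -0.20769151 -0.09081206] [-0.18416164 -0.10255092 -4.41719395] -4.326381891905329
```

View pics/b1.png

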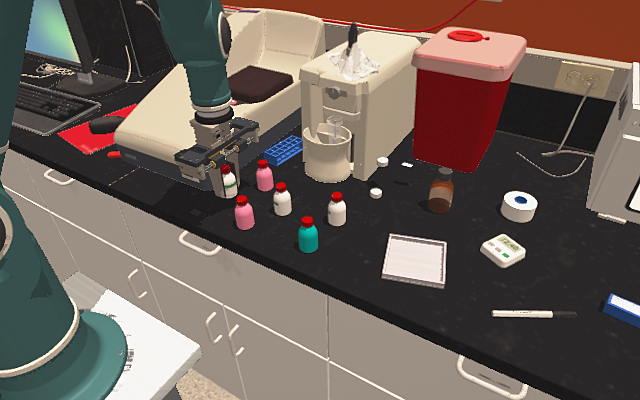

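B weighs 4.33 N (about 440 g), so it's the full one. A and C are upright at (337,208) and (282,199). I'll carry B to the tray.

```bash
python3 - <<'E'
from h import *
robot.servo_line((453,38,160),feed=150)
x,y=TRAY
robot.servo_line((x,y,160),feed=150,rotation=rv(17) if np.allclose(Rn.from_rotvec(robot.observe()['tcp_rot']).as_matrix()[0,1],1,atol=.05) else rv(197))
stat('over tray')
robot.servo_line((x,y,40),feed=100); robot.hold(0.2)
save('w1.png',viewer.read_camera('wrist')); save('s1.png',viewer.read_camera('scene')); save('t1.png',viewer.read_camera('top')); stat()
E
python3 -c "
import cv2,numpy as np
a=[cv2.imread(f'pics/{n}1.png') for n in 'wst']
cv2.imwrite('pics/m1.png',np.vstack([np.hstack([cv2.resize(a[0],(400,250)),a[2][80:330,240:640]]),np.hstack([a[1][130:330,240:640],a[1][130:330,240:640]*0])]))"
```

```text
over tray t 24.67 tcp [ 488.1 -381.5  160.1] F [ 0.56 -0.09 -5.71] w 35.8
 t 26.37 tcp [ 488.1 -382.1   40.2] F [-0.05  0.82 -3.92] w 35.4
```

View pics/m1.png

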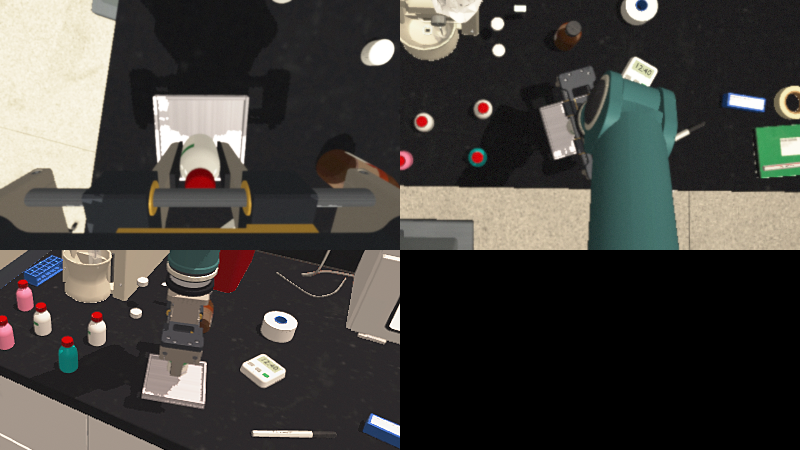

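In the wrist view (top-left panel, around (200,150)), the bottle is upright and centred over the tray, with the jaws aligned to its sides. I'll lower it slowly and watch for contact.

```bash
python3 - <<'E'
from h import *
x,y=TRAY
robot.servo_line((x,y,18),feed=50); f0=fz(); print(f0[2])
for z in np.arange(16,10.9,-0.5):
    robot.servo_line((x,y,z),feed=10); f=fz(3)[2]; print(z,round(f,2),end='; ')
    if f>f0[2]+2.5: break
stat('set'); grip(52/92); robot.hold(0.2); stat('open')
robot.servo_line((x,y,60),feed=60); robot.servo_line((x,y,180),feed=200)
robot.movep((330,-560,230),robot.observe()['tcp_rot'])
stat()
save('s2.png',viewer.read_camera('scene')); save('t2.png',viewer.read_camera('top'))
E
python3 -c "
import cv2,numpy as np
a=[cv2.imread(f'pics/{n}2.png') for n in 'st']
cv2.imwrite('pics/m2.png',np.hstack([cv2.resize(a[0][130:330,180:480],(400,267)),cv2.resize(a[1][130:330,180:480],(400,267))]))"
```

```text
-4.450901266291169
16.0 -4.36; 15.5 -4.44; 15.0 -4.56; 14.5 -4.64; 14.0 -4.33; 13.5 -3.99; 13.0 -2.96; 12.5 5.2; set t 30.56 tcp [ 488.2 -382.1   13.1] F [-2.51  1.61  5.43] w 35.6
open t 31.19 tcp [ 488.  -382.    12.4] F [-0.05 -0.31 -0.29] w 52.4
 t 33.84 tcp [ 331.6 -558.2  229.1] F [ 0.67 -0.4   0.6 ] w 52.0
```

View pics/m2.png

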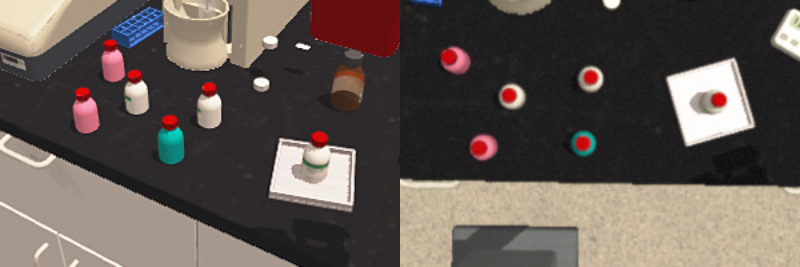

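In both views the full bottle stands upright near the middle of the tray: scene panel (317,158), top panel (716,100). The two empties are upright where they started, and the pink and turquoise bottles haven't moved. The gripper is clear, so I'll hand in.

Run:
```python
from h import *
robot.job_done(); stat()
```

```text
the job is handed in; nothing more can be done
the job is handed in; nothing more can be done
```

The full bottle is standing upright near the centre of the steel tray, and the job is handed in.

- **Weighing:** I lifted all three white bottles. The ones at (520, -198) and (491.5, -79) weighed about 0.55 N and 0.61 N, so they are empty. I set both back down where they stood. The one at (453, 38) weighed 4.33 N (about 440 g), so it is the full one.
- **Placing:** I lowered the full bottle slowly until the force showed it had touched the tray floor (peak about 5 N), then let go.
- **Last checks:** The final scene and top pictures show the full bottle upright inside the tray and both empties upright on the worktop, clear of it. The pink and turquoise look-alikes have not moved, and the gripper was well away. The robot's clock read about 34 s of the 67 s allowed.

No check failed. The trained detector did report several look-alikes as bottles, so I told them apart by colour in the pictures.

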